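Bed the swab vial in its V rest and hold it down

TASK

First slide the empty V-shaped stone rest along the glass shelf, without lifting it, until it sits centred and square on the thin rubber pad. Then take the glass swab vial from the ribbed draining mat, lay it centrally in the V of the rest and press it down so that it bears on both taped flanks, firmly but without straining the glass, and finish while still holding it pressed there so that the tape can take. Leave the tumbler, the face brush and the hair clip where they are.

Things in the scene. Friction and masses are not known exactly. Their poses are not given: they have to be found in the camera images.
- rest: Grey cast-stone V rest for the vial, loose, felt underside, about 280 g (varies 30 %). Flat base 104 (x) x 64 (y) x 8 mm, origin at the centre of its underside (at shelf height). On it two saddles, each 27 mm long (x) and 47 mm wide, centred 36 mm either side of the middle, leaving a 45 mm finger gap. Their upright outer sides, up to 24 mm over the underside, can be pinched.
- flank_left: The rest's sloping stone flank on its +y side, faced with thin white mounting tape (both saddles' halves together); fixed part of the rest, same origin and axes. With the other flank it forms one 90 degree V groove along the rest's x, bottom line 12 mm and upper edges 29 mm above the underside. Rigid: gives only a fraction of a millimetre when pressed.
- flank_right: The same on the rest's -y side, same origin and axes as the rest.
- vial: Cork-topped glass vial of cotton swabs, loose, about 90 g (varies 30 %). Cylinder 34 mm in diameter, 104 mm long; cork 27 mm wide stands 12 mm out of its +x end. Origin on the axis in the middle of the glass, x along the cylinder. It starts lying between the draining mat's middle ribs, axis level, 22 mm above the mat's underside. The cork may point either way; centre the glass along the groove.
- seat (a point): Point of the rest where the middle of the seated vial's axis comes to lie: above the rest's centre, 36 mm over its underside; axes as the rest's. The finger gap below it is open down to the base top, 28 mm lower.
- pad: Thin black rubber pad let in flush with the shelf (no step), 128 (x) x 88 (y) mm, fixed; origin at its centre, at shelf height (40 mm above the table). The rest belongs centred on it, its long side along the pad's long side (either way round), a 12 mm margin showing all round.
- drain_mat: Grey ribbed silicone draining mat, fixed, 150 (x) x 110 (y) x 3 mm with six ribs 5 mm wide, 4 mm high and 21 mm apart running along x (rib tops 7 mm above the shelf); origin at the centre of its underside. The vial lies between the two middle ribs.
- tumbler: Bystander: stainless steel tumbler, 68 mm in diameter, 85 mm tall, upright; origin at the centre of its underside. On the far side of the shelf.
- face_brush: Bystander: grey hard silicone face brush, round head 64 mm in diameter with a stub handle to 83 mm from the head's centre, 23 mm tall; origin under the head. On the far side of the shelf.
- hair_clip: Bystander: black plastic claw hair clip, 80 mm long, about 40 mm tall; origin at the centre of its underside. On the far side of the shelf.

How it is judged:
By the outcome, as a careful person would: the job done as asked, in the order asked, and still so for the second after the job is handed in, while the arm keeps its last pose, push and grip.
It also fails if it takes over 58 s, if anything falls off the work surface, if the arm or the gripper's body presses on something with over 40 N, if the wrist force passes 120 N, or if a joint passes its speed limit or range.

ROBOT

A 6-joint arm with a two-finger parallel gripper is mounted at the origin on the work surface. World frame = base frame: x ahead of the robot, y to its left, z up, the work surface at z = 0. Lengths are in m, angles in degrees, forces in N, time in s.
With the tool pointing down it reaches from about 0.4 to 0.825 m from the base axis. Payload 7 kg.
Tool frame: the origin (TCP) lies on the centre line of the jaws, within the pads' length; the fingertips stand 19 mm ahead of it and the grasp point (between the pads) is the TCP (r.tip_extent is the distance from the TCP to the fingertips, in m); z points along the fingers, y is the line along which they close (so a half turn about z gives the same grasp; the last joint's range is limited). The gripper opens to 88 mm and grips with 3 to 60 N. Pads are 19 mm wide; open, the fingers measure 130 mm over their backs; the gripper's body (78 mm by 193 mm) begins 47 mm behind the grasp point.
Start: joints at [16.507, 20.546, 0.682, 0, -70.136, -16.507], TCP at [0.675, -0, 0.246] pointing down, gripper open.
Joint ranges: [-176.03, 176.03], [-82.01, 121.73], [-58.28, 71.71], [-173.87, 95.51], [-174.79, -0.11], [-173.66, 173.66]. Speed limits (degrees/s): [136.94, 136.94, 172.46, 180, 180, 180].

INTERFACE

Orientations are given as [roll, pitch, yaw] about the fixed x, y, z axes, in that order (R = Rz(yaw) Ry(pitch) Rx(roll)).
In Python, from plant import r gives the robot as it stands. The module is installed in compiled form; this text tells all that it offers.
- The arm moves only by the tool jog_arm, never from a script. Its argument "deltas" is a list that holds one entry, the list of rows, each a list of 5 numbers: the opening, from -1 (shut) to 1 (fully open), then the shift along the world's x, y, z in cm, then the turn about the world's z in rad. In form: [[[claw, dx, dy, dz, turn], ...]]. A call has 1 to 8 rows; each row shifts and turns the commanded pose from where the row before left it; what a row does not reach is not made up. A row lasts 1/8 s, in which the tool goes at most 62.5 mm and 10.7 degrees, less where a joint would pass 70% of its speed; a pose out of reach is approached as far as the arm can. A call with a gripper value outside its range is refused whole. The fingers move at their own pace and stop on an object; "force" is the grip in N (left out, the last holds). Time passes only in rows, so rows that do not move let the fingers close. It gives the time, the measured TCP pose, the force, the opening and the grip force at its end, in the units of the state.
- r.get_state(): the state, without advancing time (a new reading comes with each control period).
- r.capture(name): name is "scene" or "side" or "wrist"; returns the picture (400x640x3 uint8, blue, green, red); there is no depth.
- r.camera_info(name): a dict with "fx", "fy", "cx", "cy" (pixels), "view" (4x4, takes a point from world to camera coordinates). Camera axes: x right, y up, looking along -z (the intrinsics and any distortion apply to the point x, -y, -z); pixel columns grow to the right and rows downward; lengths in m; the calibration is good to about 2 mm. A picture is of the moment at which its call begins: read the wrist's pose just before it. camera_info takes no time and is no camera call; for the wrist camera it gives the pose at the moment of the call.
- r.close_job(): hands the job in; it is judged then, once.
The state is a dict: "time_s": time; "joints": joint angles; "qd": joint speeds; "joint_torque": joint torques, N m; "tcp_pos": TCP position; "eef_rot": TCP orientation; "contact_force": force on the tool from outside, world axes, zero at the start; "moment": the same for the moment, N m; "gripper_width": finger opening in m; "gripper_force": force on a finger pad.
Only numpy, scipy, OpenCV 4.12 (cv2) and the standard library are available. Lean on these libraries where they do the work, as an engineer would, in place of code of your own. Each camera call takes 0.05 s, during which the arm holds its last target. There are 200 camera calls.

## Working session

There is one attempt and no reset: what is moved stays moved. The work goes in short steps, Python scripts to look and compute and a tool call to move; the robot and the scene stay as the last step left them, time stands still between calls to the robot, and variables do not carry over. Pictures are saved under pics/ and viewed, at most 13 in all, crops included, and the job is handed in when it is done.

Besides the shell and the picture viewer there is one more tool, called after ">>>" as a command line: name --argument value ..., lists and objects as JSON in quotes. jog_arm: Moves the arm, as the interface text tells. Its arguments: {"type":"object","properties":{"deltas":{"type":"array"},"force":{"type":"number"}},"required":["deltas"]}

```bash
mkdir -p pics; cat > h.py <<'E'
import numpy as np, cv2
from plant import r
def ray(cam,u,v,info=None):
    i=info or r.camera_info(cam); V=np.array(i["view"]); R=V[:3,:3]; t=V[:3,3]
    d=np.array([(u-i["cx"])/i["fx"],-(v-i["cy"])/i["fy"],-1.])
    return -R.T@t, R.T@d
def onz(cam,u,v,z,info=None):
    o,d=ray(cam,u,v,info); return o+d*(z-o[2])/d[2]
def proj(cam,p,info=None):
    i=info or r.camera_info(cam); V=np.array(i["view"]); c=V[:3,:3]@np.array(p)+V[:3,3]
    return i["cx"]+i["fx"]*c[0]/-c[2], i["cy"]-i["fy"]*c[1]/-c[2]
E
python3 - <<'E'
from h import *
for n in ["scene","side","wrist"]:
    i=r.camera_info(n); print(n,{k:v for k,v in i.items() if k!="view"}, np.round(ray(n,i["cx"],i["cy"]),3).tolist())
    cv2.imwrite(f"pics/{n}0.png",r.capture(n))
a=[cv2.imread(f"pics/{n}0.png") for n in ["scene","side"]]
print(r.get_state())
E
```

```text
scene {'fx': 368.2779493010612, 'fy': 368.2779493010612, 'cx': 317.93614474237097, 'cy': 197.4312220313917} [[1.039, -0.038, 0.69], [-0.583, 0.05, -0.811]]
side {'fx': 362.7927672878276, 'fy': 362.7927672878276, 'cx': 320.6074892646761, 'cy': 202.1796841991871} [[0.49, -0.619, 0.48], [0.145, 0.854, -0.501]]
wrist {'fx': 279.42644645057817, 'fy': 279.42644645057817, 'cx': 322.0503159056395, 'cy': 201.69724790954103} [[0.674, -0.083, 0.383], [-0.002, 0.303, -0.953]]
{'time_s': 0.15, 'joints': array([ 1.65083373e+01,  2.05836168e+01,  6.44164072e-01, -1.15737895e-02,
       -7.01365667e+01, -1.65069439e+01]), 'qd': array([-0.10392483, -0.10409623,  0.22244278, -0.04383244,  0.01617208,
        0.10181955]), 'joint_torque': array([ 1.39394037e-04, -5.83274567e+01,  2.93289685e+01,  7.00122759e+00,
        8.75052094e-03, -9.76538854e-05]), 'tcp_pos': array([ 6.74644445e-01, -2.95014079e-05,  2.44816733e-01]), 'eef_rot': array([ 1.79924022e+02, -1.11680571e-02, -9.00025390e+01]), 'contact_force': array([ 0.3477701 , -0.44981784, -1.13817996]), 'moment': array([-0.01560947,  0.01049696, -0.04588742]), 'gripper_force': 0.0, 'gripper_width': 0.0878667734638461}
```

View pics/scene0.png

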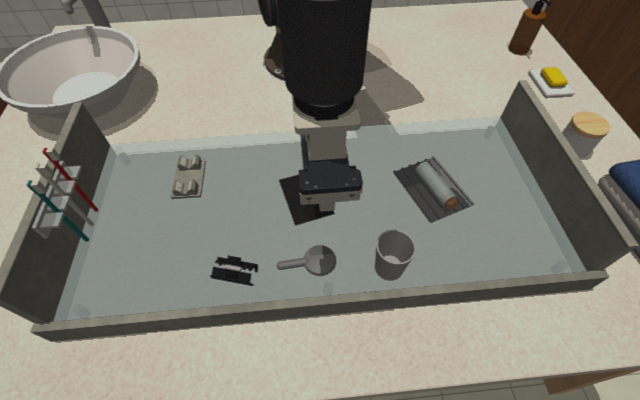

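View pics/side0.png

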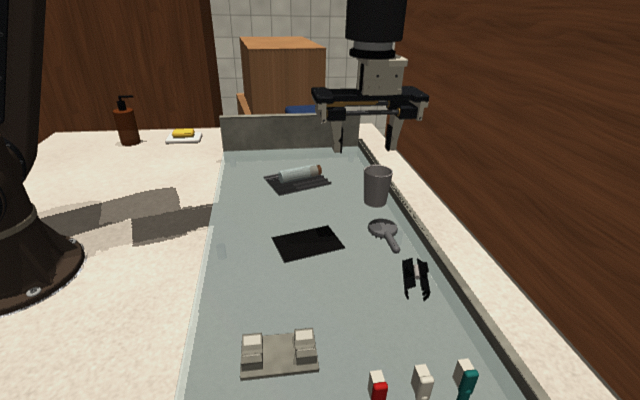

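View pics/wrist0.png

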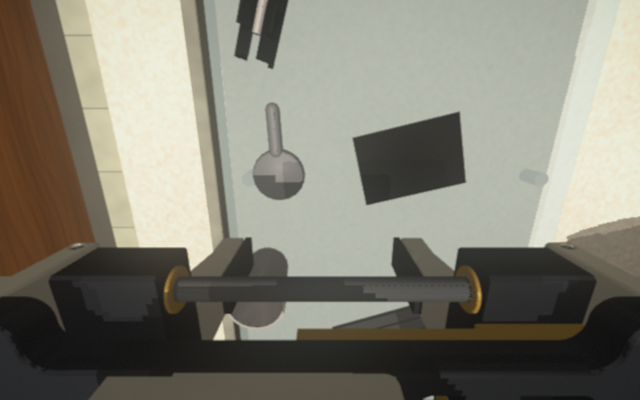

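The scene picture shows the rest at left (188,175), the pad under the gripper (305,195), and the vial on its mat at right (437,183). The brush, clip and tumbler are in the lower part of the picture. In the side picture the rest is at (279,355), the pad at (308,243) and the vial at (300,173). The wrist picture shows the whole pad, with corners near (353,138), (459,112), (466,183) and (367,205).

```bash
python3 - <<'E'
from h import *
s=cv2.imread("pics/scene0.png"); d=cv2.imread("pics/side0.png"); w=cv2.imread("pics/wrist0.png")
def quad(img,mask,box):
    m=np.zeros(mask.shape,np.uint8); x0,y0,x1,y1=box; m[y0:y1,x0:x1]=mask[y0:y1,x0:x1]*255
    c=max(cv2.findContours(m,cv2.RETR_EXTERNAL,cv2.CHAIN_APPROX_NONE)[0],key=cv2.contourArea)
    h=cv2.convexHull(c); return cv2.approxPolyDP(h,0.04*cv2.arcLength(h,True),True)[:,0], cv2.contourArea(c)
for n,img,b in [("side",d,(260,215,355,275)),("wrist",w,(335,95,490,225))]:
    q,a=quad(img,img.max(2)<75,b); P=np.array([onz(n,u,v,.04)[:2] for u,v in q]); print(n,q.tolist(),P.round(4).tolist(),P.mean(0).round(4))
    for k in range(len(P)): e=P[(k+1)%len(P)]-P[k]; print("  len",np.hypot(*e).round(4),"ang",np.degrees(np.arctan2(e[1],e[0])).round(1))
# rough rest/vial
print("rest side",onz("side",279,352,.048),"scene",onz("scene",189,176,.048))
for n,pts in [("scene",[(424,160),(452,205)]),("side",[(280,175),(320,170)])]: print(n,[onz(n,*p,.062).round(3).tolist() for p in pts])
A=cv2.resize(s[140:215,150:225],None,fx=5,fy=5,interpolation=cv2.INTER_CUBIC)
B=cv2.resize(d[320:390,230:330],None,fx=4,fy=4,interpolation=cv2.INTER_CUBIC)
C=cv2.resize(s[145:225,385:480],None,fx=4,fy=4,interpolation=cv2.INTER_CUBIC)[:,:380]
o=np.zeros((600,800,3),np.uint8); o[:375,:375]=A; o[:280,380:780]=B; o[285:,380:760]=C[:315]
cv2.imwrite("pics/crop1.png",o)
E
```

```text
side [[344, 247], [284, 262], [272, 237], [327, 225]] [[0.6356, -0.051], [0.5136, -0.0819], [0.4946, 0.0017], [0.6153, 0.0315]] [ 0.5648 -0.0249]
  len 0.1258 ang -165.8
  len 0.0857 ang 102.8
  len 0.1243 ang 13.9
  len 0.0849 ang -76.2
wrist [[458, 113], [464, 181], [367, 203], [355, 138]] [[0.5135, -0.0824], [0.4939, -0.0006], [0.6149, 0.0284], [0.6334, -0.0538]] [ 0.5639 -0.0271]
  len 0.0841 ang 103.5
  len 0.1245 ang 13.5
  len 0.0843 ang -77.4
  len 0.1232 ang -166.6
rest side [ 0.49292123 -0.28431082  0.048     ] scene [ 0.48941845 -0.2811846   0.048     ]
scene [[0.508, 0.25, 0.062], [0.635, 0.274, 0.062]]
side [[0.527, 0.248, 0.062], [0.636, 0.267, 0.062]]
```

View pics/crop1.png

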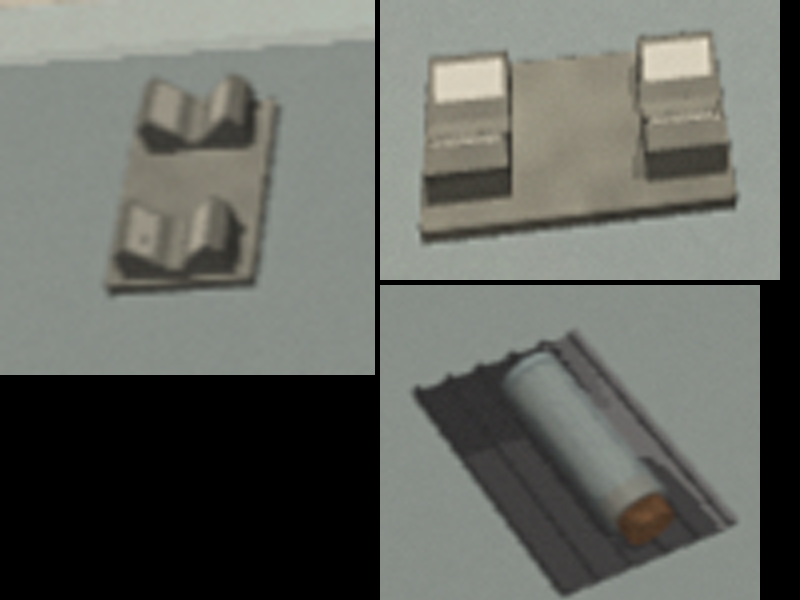

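The crop shows the rest's full outline, with its front edge at crop (421,235) to (736,203). It also shows the vial lying along its mat with the cork pointing towards the scene camera (+x). I'll move the wrist camera over the rest.

>>> jog_arm --deltas '[[[1, -2.7, -3.5, 0, 0.18], [1, -2.7, -3.5, 0, 0.18], [1, -2.7, -3.5, 0, 0.18], [1, -2.7, -3.5, 0, 0.18], [1, -2.7, -3.5, 0, 0.18], [1, -2.7, -3.5, 0, 0.18], [1, -2.7, -3.5, 0, 0.18], [1, -2.7, -3.5, 0, 0.18]]]'

```text
time_s: 1.15
tcp_pos: [0.4579, -0.2809, 0.2455]
eef_rot: [-180.0, 0.0, -7.1]
contact_force: [0.1, 0.0, -1.0]
gripper_width: 0.0878
gripper_force: 0.0
```

>>> jog_arm --deltas '[[[1, -2.9, 0, 0, 0.13], [1, 0, 0, 0, 0], [1, 0, 0, 0, 0]]]'

```text
time_s: 1.52
tcp_pos: [0.4303, -0.28, 0.2458]
eef_rot: [180.0, -0.0, -0.1]
contact_force: [0.3, -0.7, 0.4]
gripper_width: 0.0873
gripper_force: 0.0
```

```bash
python3 - <<'E'
from h import *
st=r.get_state(); print(st["tcp_pos"],st["eef_rot"])
info=r.camera_info("wrist"); w=r.capture("wrist"); cv2.imwrite("pics/wrist1.png",w); np.save("w1.npy",info,allow_pickle=True)
s=r.capture("scene"); cv2.imwrite("pics/scene1.png",s)
for n,z,pts in [("side",.04,[(240.3,378.8),(319,370.8)]),("scene",.04,[(172,198),(201,197)]),("scene",.04,[(394,276),(320,273),(290,266),(235,285)]),("scene",.125,[(395,240)]),("side",.04,[(376,205),(378,236),(397,248),(415,295)])]:
  print(n,z,[onz(n,*p,z).round(3).tolist() for p in pts])
E
```

```text
[ 0.43030456 -0.28004314  0.24575891] [ 1.79989307e+02 -3.30481417e-02 -1.21306347e-01]
side 0.04 [[0.441, -0.312, 0.04], [0.544, -0.315, 0.04]]
scene 0.04 [[0.542, -0.314, 0.04], [0.545, -0.252, 0.04]]
scene 0.04 [[0.768, 0.127, 0.04], [0.748, -0.011, 0.04], [0.728, -0.067, 0.04], [0.757, -0.17, 0.04]]
scene 0.125 [[0.738, 0.122, 0.125]]
side 0.04 [[0.747, 0.102, 0.04], [0.715, -0.023, 0.04], [0.74, -0.068, 0.04], [0.727, -0.198, 0.04]]
```

View pics/wrist1.png

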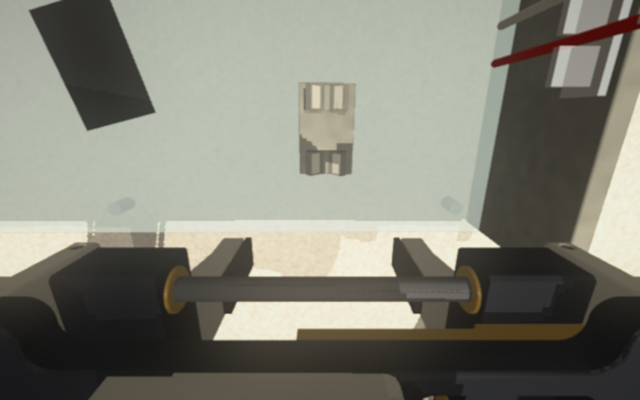

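The wrist picture shows the rest at about (327,129), its outline running from (299,83) to (352,175), almost square to the tool. The pad is at upper left (92,63).

```bash
python3 - <<'E'
from h import *
w=cv2.imread("pics/wrist1.png"); info=np.load("w1.npy",allow_pickle=True).item()
lab=cv2.cvtColor(w,cv2.COLOR_BGR2LAB).astype(int)
bg=lab[60:200,200:280].reshape(-1,3); print(np.median(bg,0))
m=((lab[...,1]-lab[...,2])>np.median(bg[:,1]-bg[:,2])+0) 
m=(lab[...,2]>np.median(bg[:,2])+4)
mm=np.zeros(m.shape,np.uint8); mm[70:190,280:375]=m[70:190,280:375]*255
mm=cv2.morphologyEx(mm,cv2.MORPH_CLOSE,np.ones((5,5)))
c=max(cv2.findContours(mm,cv2.RETR_EXTERNAL,cv2.CHAIN_APPROX_NONE)[0],key=cv2.contourArea)
print(cv2.contourArea(c),cv2.boundingRect(c)); M=cv2.minAreaRect(c); print(M)
P=np.array([onz("wrist",u,v,.048,info)[:2] for u,v in c[:,0]],np.float32); 
print("base-top plane",cv2.minAreaRect(P))
# saddle-free edges: width edges at mid rows
for v in (88,115,125,135,145): 
    xs=np.where(mm[v]>0)[0]; print(v,xs.min(),xs.max(),onz("wrist",xs.min(),v,.048,info)[:2].round(4),onz("wrist",xs.max()+1,v,.048,info)[:2].round(4))
# vial: colour-free, mat hull in scene
s=cv2.imread("pics/scene1.png"); 
hsv=cv2.cvtColor(s,cv2.COLOR_BGR2HSV); k=cv2.inRange(hsv,(5,90,60),(20,255,200)); ys,xs=np.where(k[190:215,430:470]>0); print("cork px",xs.mean()+430,ys.mean()+190,len(xs),onz("scene",xs.mean()+430,ys.mean()+190,.062))
E
```

```text
[198. 123. 135.]
2599.5 (300, 83, 55, 67)
((326.3813171386719, 116.31390380859375), (54.07037353515625, 65.70059967041016), 1.1691393852233887)
base-top plane ((0.5063589215278625, -0.2854451537132263), (0.0610126294195652, 0.07245150208473206), 88.8006591796875)
88 300 354 [ 0.538  -0.2559] [ 0.5378 -0.3174]
115 300 352 [ 0.5091 -0.2551] [ 0.509  -0.3161]
125 300 352 [ 0.498  -0.2548] [ 0.4979 -0.3164]
135 302 351 [ 0.4867 -0.2569] [ 0.4865 -0.3156]
145 314 335 [ 0.475  -0.2708] [ 0.475 -0.297]
cork px 451.0357142857143 203.08928571428572 112 [0.63013378 0.2739628  0.062     ]
```

>>> jog_arm --deltas '[[[1, 0.8, -0.2, -4, -0.03], [1, 0.9, -0.25, -4, 0], [1, 0.8, 0, -4, 0], [1, 0, 0, -3.5, 0], [1, 0, 0, -2.0, 0], [1, 0, 0, 0, 0]]]'

```text
time_s: 2.38
tcp_pos: [0.4544, -0.284, 0.0688]
eef_rot: [-180.0, 0.2, -1.8]
contact_force: [-0.2, 0.8, -0.2]
gripper_width: 0.0877
gripper_force: 0.0
```

```bash
python3 - <<'E'
from h import *
st=r.get_state(); print(st["tcp_pos"],st["eef_rot"],st["contact_force"])
cv2.imwrite("pics/g.png",np.vstack([cv2.resize(r.capture("side")[230:400,180:400],(800,618))])[:600])
E
```

```text
[ 0.45443006 -0.28396088  0.06877327] [-179.95983879    0.22519305   -1.7535346 ] [-0.17113975  0.75907359 -0.16533574]
```

View pics/g.png

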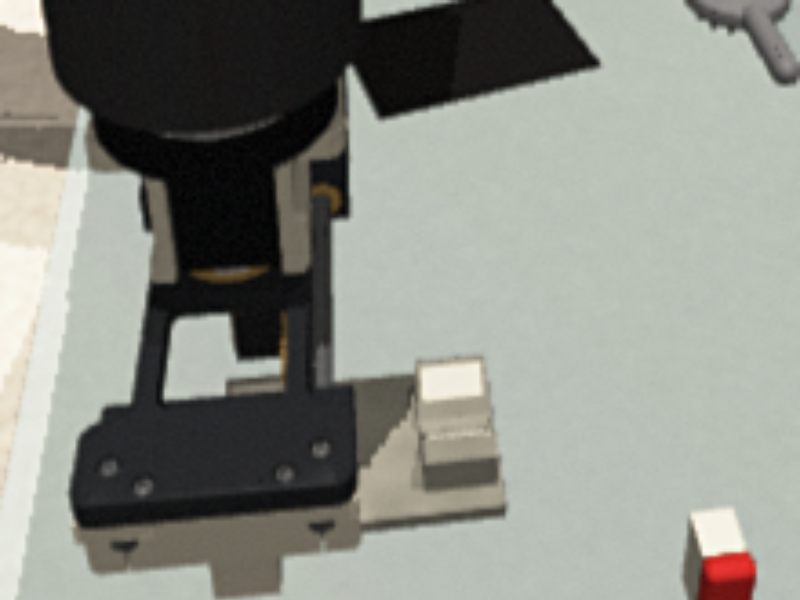

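The fingers straddle the near saddle, and the far saddle is clear at (455,420). Closing.

>>> jog_arm --deltas '[[[-1, 0, 0, 0.1, 0], [-1, 0, 0, 0, 0], [-1, 0, 0, 0, 0], [-1, 0, 0, 0, 0], [-1, 0, 0, 0, 0]]]' --force 20

```text
time_s: 3.05
tcp_pos: [0.455, -0.2845, 0.0718]
eef_rot: [180.0, -0.0, -1.8]
contact_force: [0.2, -0.1, 1.8]
gripper_width: 0.0468
gripper_force: 19.9
```

```bash
python3 - <<'E'
from h import *
st=r.get_state(); print(st["tcp_pos"],st["eef_rot"],st["contact_force"],st["gripper_width"],st["gripper_force"])
E
```

```text
[ 0.45500412 -0.28452643  0.07177262] [ 1.79998200e+02 -1.32397650e-02 -1.76409109e+00] [ 0.18154699 -0.08388007  1.83560361] 0.04677752789068273 19.932324259425513
```

>>> jog_arm --deltas '[[[-1, 0.2, 0.7, 0, 0.008], [-1, 0.45, 1.5, 0, 0.016], [-1, 0.5, 1.6, 0, 0.018], [-1, 0.5, 1.6, 0, 0.018], [-1, 0.5, 1.6, 0, 0.018], [-1, 0.5, 1.6, 0, 0.018], [-1, 0.5, 1.6, 0, 0.018], [-1, 0.5, 1.6, 0, 0.018]]]'

```text
time_s: 4.05
tcp_pos: [0.4918, -0.1654, 0.0717]
eef_rot: [180.0, -0.0, 5.9]
contact_force: [-0.4, -2.6, 5.2]
gripper_width: 0.0465
gripper_force: 19.9
```

>>> jog_arm --deltas '[[[-1, 0.5, 1.6, 0, 0.018], [-1, 0.5, 1.6, 0, 0.018], [-1, 0.5, 1.6, 0, 0.018], [-1, 0.5, 1.6, 0, 0.018], [-1, 0.5, 1.6, 0, 0.018], [-1, 0.5, 1.6, 0, 0.018], [-1, 0.4, 1.6, 0, 0.018], [-1, 0.3, 1.5, 0, 0.018]]]'

```text
time_s: 5.05
tcp_pos: [0.5286, -0.0384, 0.0717]
eef_rot: [180.0, 0.0, 14.1]
contact_force: [0.1, -3.4, 6.9]
gripper_width: 0.0465
gripper_force: 19.9
```

>>> jog_arm --deltas '[[[-1, 0.3, 1.0, 0, 0.01], [-1, 0.2, 0.5, 0, 0], [-1, 0, 0, 0, 0], [-1, 0, 0, 0, 0]]]'

```text
time_s: 5.55
tcp_pos: [0.5335, -0.0232, 0.0718]
eef_rot: [-180.0, -0.0, 14.7]
contact_force: [-2.8, 1.5, 6.6]
gripper_width: 0.0466
gripper_force: 19.9
```

```bash
python3 - <<'E'
from h import *
st=r.get_state(); print(st["tcp_pos"],st["eef_rot"],st["contact_force"],st["gripper_width"],st["gripper_force"])
info=r.camera_info("wrist"); np.save("w2.npy",info,allow_pickle=True)
w=r.capture("wrist"); cv2.imwrite("pics/wrist2.png",w); cv2.imwrite("pics/scene2.png",r.capture("scene")); cv2.imwrite("pics/side2.png",r.capture("side"))
s=cv2.imread("pics/scene2.png")[155:235,260:350]; d=cv2.imread("pics/side2.png")[210:275,255:355]
o=np.zeros((600,800,3),np.uint8); o[:250,:400]=cv2.resize(w[0:240],None,fx=1,fy=1)[:250,120:520][:250] if 0 else cv2.resize(w[0:250,120:520],(400,250))
o[250:600,:394]=cv2.resize(s,(394,350),interpolation=cv2.INTER_CUBIC); o[:260,400:]=cv2.resize(d,(400,260),interpolation=cv2.INTER_CUBIC)
cv2.imwrite("pics/c2.png",o)
E
```

```text
[ 0.53346184 -0.02319068  0.07175204] [-1.79967978e+02 -1.84335565e-02  1.46879848e+01] [-2.77943495  1.46979769  6.64797533] 0.04660810612013287 19.938432131311856
```

View pics/c2.png

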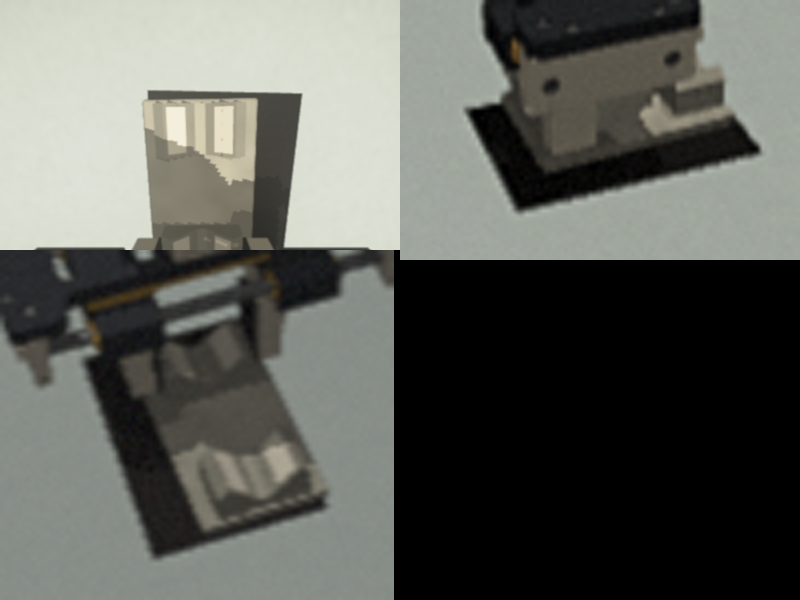

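The wrist part of the crop (offset 120 px) shows the rest squared up but too far to its left (+y). Black margin shows only on the right, from column 255 to 300, and as a thin strip along the top at row 91. Next I'll fit the edges.

```bash
cat > fit.py <<'E'
from h import *
def edges(w,info,rows,cols,vis):
    g=w.max(2).astype(float); g=cv2.GaussianBlur(g,(3,3),0)
    def line(pts,z):
        P=np.array([onz("wrist",u,v,z,info)[:2] for u,v in pts]); l=cv2.fitLine(P.astype(np.float32),cv2.DIST_HUBER,0,.001,.001).ravel(); return l[:2],l[2:]
    return g,line
E
python3 - <<'E'
from h import *
w=cv2.imread("pics/wrist2.png").max(2)
for v in (110,140,170,200,220): print(v,w[v,255:275].tolist(),w[v,366:425].tolist())
for u in (270,300,340,370,385,400): print(u,w[80:120,u].tolist())
E
```

```text
110 [223, 222, 223, 223, 223, 223, 221, 203, 187, 197, 207, 209, 209, 208, 207, 207, 205, 197, 181, 171] [190, 198, 199, 199, 199, 198, 198, 198, 198, 189, 161, 116, 81, 73, 75, 75, 75, 74, 73, 73, 73, 73, 72, 73, 73, 73, 72, 72, 73, 72, 73, 73, 73, 73, 72, 72, 72, 72, 72, 72, 71, 72, 72, 71, 72, 72, 73, 72, 71, 72, 72, 71, 74, 108, 174, 218, 223, 222, 222]
140 [224, 224, 224, 225, 225, 225, 225, 226, 224, 201, 157, 137, 139, 140, 140, 140, 139, 139, 138, 135] [194, 195, 196, 196, 197, 197, 197, 196, 185, 150, 100, 73, 70, 71, 71, 72, 73, 72, 72, 71, 72, 71, 70, 70, 71, 70, 70, 70, 71, 70, 70, 71, 71, 70, 70, 70, 69, 70, 70, 71, 72, 71, 72, 69, 72, 71, 72, 71, 70, 88, 148, 202, 222, 223, 222, 222, 222, 223, 223]
170 [223, 223, 223, 224, 224, 224, 224, 223, 223, 223, 224, 217, 183, 140, 132, 134, 134, 132, 134, 135] [194, 194, 193, 193, 194, 193, 190, 177, 139, 87, 66, 67, 67, 68, 68, 68, 68, 68, 68, 67, 68, 68, 68, 68, 69, 68, 69, 69, 70, 69, 70, 69, 68, 69, 70, 70, 71, 69, 70, 71, 71, 72, 72, 72, 71, 75, 111, 177, 219, 224, 223, 222, 222, 222, 222, 222, 223, 223, 224]
200 [224, 224,
[... 1167 characters left out ...]
17, 164, 105, 82, 80, 80, 80, 83, 102, 127, 133, 134, 153, 162, 164, 173, 206, 229, 233, 231, 230, 230, 232, 233, 233, 233, 233, 233, 233, 233]
370 [223, 223, 222, 222, 222, 222, 222, 222, 222, 222, 224, 212, 148, 88, 75, 76, 75, 96, 149, 179, 193, 197, 198, 197, 198, 199, 198, 198, 199, 199, 199, 198, 199, 199, 198, 197, 196, 196, 195, 196]
385 [222, 222, 222, 222, 221, 222, 222, 222, 222, 222, 224, 215, 155, 93, 74, 75, 75, 75, 74, 75, 75, 74, 74, 74, 72, 73, 73, 74, 74, 74, 73, 73, 73, 73, 74, 74, 72, 73, 73, 72]
400 [222, 221, 222, 222, 222, 222, 222, 222, 222, 222, 223, 219, 177, 114, 77, 73, 73, 74, 74, 73, 72, 73, 72, 72, 72, 72, 73, 72, 72, 73, 72, 72, 72, 72, 73, 72, 74, 72, 70, 71]
```

```bash
cat > fit.py <<'E'
from h import *
def cross(a,lo,hi,t,rise):  # first subpixel crossing of level t
    for k in range(lo,hi):
        if (a[k]<=t<a[k+1]) if rise else (a[k]>=t>a[k+1]): return k+(t-a[k])/(float(a[k+1])-a[k])
def solve(fn,infofn,rows,cols,resttop,rr,ucut):
    w=cv2.imread(fn).max(2).astype(float); I=np.load(infofn,allow_pickle=True).item()
    def fit(px,z):
        P=np.array([onz("wrist",u+0,v+0,z,I)[:2] for u,v in px],np.float32); l=cv2.fitLine(P,cv2.DIST_HUBER,0,.001,.001).ravel()
        d,p=l[:2],l[2:]; n=np.array([-d[1],d[0]]); return d,p,np.abs((P-p)@n).max()
    R=[(cross(w[v],ucut,ucut+100,145,True),v) for v in rows]          # pad right
    T=[(u,cross(w[:,u],60,150,150,False)) for u in cols]                 # pad top
    RR=[(cross(w[v],rr,ucut+20,.5*(w[v,rr]+70),False),v) for v in rows]      # rest right
    TT=[(u,cross(w[:,u],int(T[i][1])+3,T[i][1]+60,125,True)) for i,u in enumerate(cols) if u in resttop]
    LL=[(cross(w[v],230,290,178,False),v) for v in rows]
    out={}
    for k,px,z in [("padR",R,.04),("padT",T,.04),("restR",RR,.048),("restT",TT,.048),("restL",LL,.048)]:
        try:
            d,p,e=fit(px,z); d=d*(1 if abs(d[0])>abs(d[1]) and d[0]>0 or abs(d[1])>=abs(d[0]) and d[1]>0 else -1)
            out[k]=(d,p); print(k,"ang",np.degrees(np.arctan2(d[1],d[0])).round(2),"resid mm",(e*1e3).round(2))
        except Exception as ex: print(k,ex)
    return out
def rep(o,left=False):
    ang=lambda k,off:np.degrees(np.arctan2(o[k][0][1],o[k][0][0]))-off
    pa=np.mean([ang("padR",0),ang("padT",90)]); c,s=np.cos(np.radians(pa)),np.sin(np.radians(pa)); ex=np.array([c,s]); ey=np.array([-s,c])
    print("pad yaw",pa.round(2),"rest yaw",ang("restR",0).round(2),ang("restT",90).round(2))
    print("pad centre",(ex*(o["padT"][1]@ex-.064)+ey*(o["padR"][1]@ey+.044)).round(4))
    mR=(o["restR"][1]-o["padR"][1])@ey; mT=(o["padT"][1]-o["restT"][1])@ex
    print("margin right,far mm",(mR*1e3).round(2),(mT*1e3).round(2),"rest width mm",((o["restL"][1]-o["restR"][1])@ey*1e3).round(2) if "restL" in o else "")
    d=ex*(mT-.012)-ey*(mR-.012); print("world shift cm",(d*100).round(3))
E
python3 - <<'E'
from fit import *
o=solve("pics/wrist2.png","w2.npy",[115,140,170,200,220],[268,272,276,366,370,374,385,390,395,400,405,410],[268,272,366,370],345+18,385)
rep(o)
E
```

```text
Traceback (most recent call last):
  File "fit.py", line 13, in solve
    TT=[(u,cross(w[:,u],int(T[i][1])+3,T[i][1]+60,125,True)) for i,u in enumerate(cols) if u in resttop]
           ~~~~~^^^^^^^^^^^^^^^^^^^^^^^^^^^^^^^^^^^^^^^^^^^
  File "fit.py", line 3, in cross
    for k in range(lo,hi):
             ~~~~~^^^^^^^
TypeError: 'numpy.float64' object cannot be interpreted as an integer
```

```bash
sed -i 's/T\[i\]\[1\]+60/int(T[i][1])+60/' fit.py; python3 - <<'E'
from fit import *
o=solve("pics/wrist2.png","w2.npy",[115,140,170,200,220],[268,272,276,366,370,374,385,390,395,400,405,410],[268,272,366,370],345+18,385)
rep(o)
E
```

```text
padR ang 13.68 resid mm 0.07
padT ang 103.67 resid mm 0.11
restR ang 15.41 resid mm 0.11
restT ang 105.4 resid mm 0.21
restL ang 15.45 resid mm 0.12
pad yaw 13.68 rest yaw 15.41 15.4
pad centre [ 0.5645 -0.0267]
margin right,far mm 25.22 4.24 rest width mm 63.16
world shift cm [-0.442 -1.468]
```

>>> jog_arm --deltas '[[[-1, -0.14, -0.4, 0, -0.01], [-1, -0.15, -0.5, 0, -0.01], [-1, -0.15, -0.5, 0, -0.01], [-1, 0, 0, 0, 0], [-1, 0, 0, 0, 0], [-1, 0, 0, 0, 0]]]'

```text
time_s: 6.45
tcp_pos: [0.5293, -0.0388, 0.0718]
eef_rot: [180.0, -0.0, 12.9]
contact_force: [1.2, 1.1, 5.7]
gripper_width: 0.0467
gripper_force: 19.9
```

```bash
python3 - <<'E'
from fit import *
st=r.get_state(); print(st["tcp_pos"],st["eef_rot"],st["contact_force"])
np.save("w3.npy",r.camera_info("wrist"),allow_pickle=True); w=r.capture("wrist"); cv2.imwrite("pics/wrist3.png",w); w=w.max(2)
print(w[150,240:280].tolist(),w[150,360:420].tolist()); print(w[70:110,370].tolist())
E
```

```text
[ 0.52925653 -0.03884713  0.07175356] [ 1.79989566e+02 -2.22778003e-02  1.28739543e+01] [1.16675126 1.08510058 5.66822704]
[227, 225, 192, 127, 80, 72, 74, 72, 73, 73, 73, 72, 72, 71, 71, 71, 71, 71, 71, 71, 70, 70, 70, 69, 71, 86, 113, 134, 139, 139, 138, 138, 140, 138, 138, 132, 124, 121, 121, 120] [185, 184, 184, 185, 189, 197, 206, 207, 208, 209, 209, 209, 209, 207, 196, 159, 101, 78, 79, 79, 79, 79, 80, 80, 80, 81, 79, 96, 154, 207, 224, 226, 226, 226, 226, 226, 227, 227, 227, 227, 227, 226, 227, 227, 226, 226, 226, 226, 226, 227, 226, 226, 226, 227, 227, 226, 227, 227, 227, 227]
[224, 224, 224, 225, 219, 171, 109, 79, 76, 78, 77, 77, 77, 78, 76, 75, 77, 77, 76, 78, 77, 78, 79, 77, 76, 76, 77, 101, 150, 172, 192, 202, 203, 201, 202, 203, 202, 203, 203, 203]
```

```bash
sed -i 's/LL=.*/LL=[(cross(w[v],250,290,105,True),v) for v in rows]; PL=[(cross(w[v],225,262,150,False),v) for v in rows]/; s/("restL",LL,.048)/("restL",LL,.048),("padL",PL,.04)/' fit.py
cat >> fit.py <<'E'
    if "padL" in o: print("pad width, left margin",((o["padL"][1]-o["padR"][1])@ey*1e3).round(2),((o["padL"][1]-o["restL"][1])@ey*1e3).round(2))
E
python3 - <<'E'
from fit import *
o=solve("pics/wrist3.png","w3.npy",[120,140,160,180],[268,272,280,300,320,340,350,366,370],[268,272,276,366,370],370,380)
rep(o)
E
```

```text
padR ang 13.8 resid mm 0.03
padT ang 103.6 resid mm 0.04
restR ang 13.84 resid mm 0.0
restT ang 103.86 resid mm 0.04
restL ang 14.9 resid mm 0.23
padL ang 13.52 resid mm 0.02
pad yaw 13.7 rest yaw 13.84 13.86
pad centre [ 0.5645 -0.0266]
margin right,far mm 9.29 12.08 rest width mm 63.17
world shift cm [-0.056  0.265]
pad width, left margin 87.87 15.41
```

>>> jog_arm --deltas '[[[-1, -0.03, 0.1, 0, -0.001], [-1, -0.03, 0.1, 0, -0.001], [-1, -0.01, 0.1, 0, 0], [-1, 0, 0, 0, 0], [-1, 0, 0, 0, 0]]]'

```text
time_s: 7.12
tcp_pos: [0.5282, -0.0364, 0.0718]
eef_rot: [180.0, 0.0, 12.8]
contact_force: [1.2, -2.9, 6.6]
gripper_width: 0.0468
gripper_force: 19.9
```

```bash
python3 - <<'E'
from fit import *
st=r.get_state(); print(st["tcp_pos"],st["eef_rot"],st["contact_force"])
np.save("w4.npy",r.camera_info("wrist"),allow_pickle=True); w=r.capture("wrist"); cv2.imwrite("pics/wrist4.png",w)
o=solve("pics/wrist4.png","w4.npy",[120,140,160,180],[268,272,280,300,320,340,350,366,370],[268,272,366,370],368,380)
rep(o)
E
```

```text
[ 0.52822384 -0.03637826  0.07176411] [1.79959006e+02 2.74473510e-02 1.27545803e+01] [ 1.2415854  -2.86751372  6.57385634]
padR ang 13.74 resid mm 0.04
padT ang 103.6 resid mm 0.08
restR ang 14.24 resid mm 0.13
restT ang 103.73 resid mm 0.01
restL ang 14.61 resid mm 0.21
padL ang 13.56 resid mm 0.01
pad yaw 13.67 rest yaw 14.24 13.73
pad centre [ 0.5645 -0.0266]
margin right,far mm 11.6 12.53 rest width mm 63.29
world shift cm [0.042 0.051]
pad width, left margin 87.89 13.0
```

>>> jog_arm --deltas '[[[-1, 0.02, 0.08, 0, -0.003], [-1, 0, 0, 0, 0], [-1, 0, 0, 0, 0]]]'

```text
time_s: 7.55
tcp_pos: [0.5281, -0.0358, 0.0717]
eef_rot: [179.9, 0.1, 12.6]
contact_force: [1.0, -4.5, 7.1]
gripper_width: 0.0467
gripper_force: 19.9
```

>>> jog_arm --deltas '[[[0.3, 0, 0, 0, 0], [0.6, 0, 0, 0, 0], [0.6, 0, 0, 0, 0], [0.6, 0, 0, 1.5, 0], [0.6, 0, 0, 4, 0], [0.6, -1.5, 0, 4, 0], [0.6, -1.5, 0, 4, 0], [0.6, 0, 0, 0, 0]]]'

```text
time_s: 8.55
tcp_pos: [0.4997, -0.0344, 0.2111]
eef_rot: [-180.0, -0.4, 12.7]
contact_force: [-0.2, -0.2, -1.1]
gripper_width: 0.0702
gripper_force: 0.0
```

```bash
python3 - <<'E'
from fit import *
st=r.get_state(); print(st["tcp_pos"],st["eef_rot"],st["contact_force"])
np.save("w5.npy",r.camera_info("wrist"),allow_pickle=True); w=r.capture("wrist"); cv2.imwrite("pics/wrist5.png",w); cv2.imwrite("pics/scene5.png",r.capture("scene")); cv2.imwrite("pics/side5.png",r.capture("side"))
E
```

```text
[ 0.49969607 -0.03436591  0.21110487] [-179.99310189   -0.43452809   12.65920611] [-0.15902407 -0.24509261 -1.07948033]
```

View pics/wrist5.png

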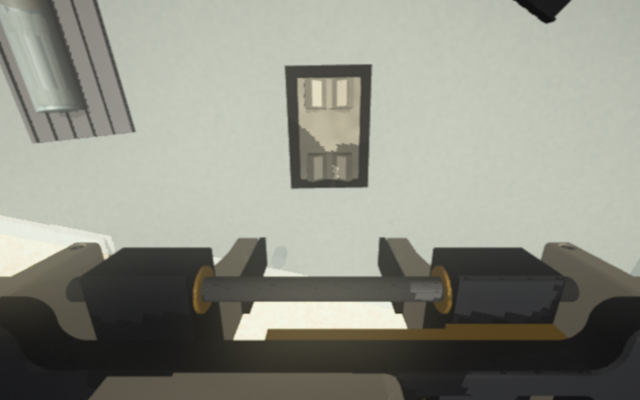

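The wrist picture shows the rest framed by black margin on all four sides, the pad running from (286,66) to (371,187). The vial and its mat are at upper left (45,60). Now I'll measure the margins and the vial.

```bash
python3 - <<'E'
from fit import *
I=np.load("w5.npy",allow_pickle=True).item(); w=cv2.imread("pics/wrist5.png").max(2).astype(float)
L=lambda px,z:(lambda P:(cv2.fitLine(P,cv2.DIST_HUBER,0,.001,.001).ravel()))(np.array([onz("wrist",u,v,z,I)[:2] for u,v in px],np.float32))
rows=[80,95,110,125,140]; cols=[302,310,345,355]
mid=lambda a,lo,hi,rise:cross(a,lo,hi,.5*(a[lo]+a[hi]),rise)
pL=[(mid(w[v],280,292,False),v) for v in rows]; pR=[(mid(w[v],365,378,True),v) for v in rows]
rL=[(mid(w[v],292,302,True),v) for v in rows]; rR=[(mid(w[v],354,364,False),v) for v in rows]
pT=[(u,mid(w[:,u],60,70,False)) for u in cols]; rT=[(u,mid(w[:,u],71,79,True)) for u in cols]
print(w[170:192,[302,310,345,355]].T.astype(int).tolist())
pB=[(u,mid(w[:,u],182,192,True)) for u in (305,330,350)]
for k,a in dict(pL=pL,pR=pR,rL=rL,rR=rR).items(): print(k,[x and round(x,1) for x,_ in a])
print(pT,rT,pB)
a=np.radians(13.68); ex=np.array([np.cos(a),np.sin(a)]); ey=np.array([-ex[1],ex[0]])
l={k:L(p,z) for k,p,z in [("pL",pL,.04),("pR",pR,.04),("rL",rL,.048),("rR",rR,.048),("pT",pT,.04),("rT",rT,.048),("pB",pB,.04)]}
for k,v in l.items(): print(k,(np.degrees(np.arctan(v[1]/v[0]))%180).round(2),"ex,ey mm",(1e3*np.array([v[2:]@ex,v[2:]@ey])).round(2))
E
```

```text
[[124, 125, 126, 125, 125, 126, 125, 126, 118, 91, 72, 67, 68, 67, 67, 66, 67, 90, 149, 189, 200, 200], [107, 107, 107, 108, 107, 108, 107, 108, 107, 109, 105, 87, 70, 66, 66, 66, 65, 90, 150, 191, 202, 202], [133, 134, 133, 134, 134, 134, 134, 135, 132, 118, 105, 81, 66, 65, 65, 65, 71, 120, 181, 200, 202, 203], [117, 117, 118, 118, 118, 120, 119, 116, 97, 75, 65, 63, 65, 65, 65, 65, 77, 128, 183, 201, 203, 203]]
pL [np.float64(285.4), np.float64(286.0), np.float64(286.7), np.float64(287.5), np.float64(288.4)]
pR [np.float64(370.7), np.float64(370.4), np.float64(369.7), np.float64(369.4), np.float64(368.7)]
rL [np.float64(296.9), np.float64(297.1), np.float64(297.9), np.float64(298.9), np.float64(299.0)]
rR [np.float64(360.3), np.float64(360.2), np.float64(359.4), np.float64(359.3), np.float64(358.8)]
[(302, np.float64(65.04)), (310, np.float64(64.9396551724138)), (345, np.float64(64.28301886792453)), (355, np.float64(64.08333333333333))] [(302, np.float64(77.5377358490566)), (310, np.float64(77.17142857142858)), (345, np.float64(77.21428571428571)), (355, np.float64(76.57407407407408))] [(305, np.float64(187.73728813559322)), (330, np.float64(187.32575757575756)), (350, np.float64(187.13392857142858))]
pL 13.52 ex,ey mm [ 562.8  -115.76]
pR 13.61 ex,ey mm [ 561.23 -203.39]
rL 13.61 ex,ey mm [ 562.48 -128.22]
rR 13.39 ex,ey mm [ 561.34 -191.6 ]
pT 103.62 ex,ey mm [ 606.03 -159.76]
rT 103.31 ex,ey mm [ 593.46 -159.45]
pB 103.44 ex,ey mm [ 478.21 -158.67]
```

>>> jog_arm --deltas '[[[1, 0, 2.5, 2, 0], [1, 0, 4.5, 1.5, 0], [1, 0.2, 4.5, 0, 0], [1, 0.2, 4.5, 0, 0], [1, 0.2, 4.5, 0, 0], [1, 0.2, 4.5, 0, 0], [1, 0.2, 3.5, 0, 0], [1, 0, 0, 0, 0]]]'

```text
time_s: 9.7
tcp_pos: [0.5084, 0.2522, 0.2396]
eef_rot: [179.9, 0.2, 12.7]
contact_force: [-0.3, -0.8, 0.3]
gripper_width: 0.0875
gripper_force: 0.0
```

>>> jog_arm --deltas '[[[1, 0, 0, 0, 0]]]'

```text
time_s: 9.82
tcp_pos: [0.5082, 0.2499, 0.2403]
eef_rot: [179.9, 0.1, 12.6]
contact_force: [0.3, 0.2, -0.4]
gripper_width: 0.0876
gripper_force: 0.0
```

```bash
python3 - <<'E'
from fit import *
st=r.get_state(); print(st["tcp_pos"],st["eef_rot"],st["contact_force"])
np.save("w6.npy",r.camera_info("wrist"),allow_pickle=True); w=r.capture("wrist"); cv2.imwrite("pics/wrist6.png",w); cv2.imwrite("pics/scene6.png",r.capture("scene")); cv2.imwrite("pics/side6.png",r.capture("side"))
E
```

```text
[0.50822469 0.24991532 0.24029946] [1.79923965e+02 1.27898184e-01 1.26316933e+01] [ 0.32399813  0.1614342  -0.44237542]
```

View pics/wrist6.png

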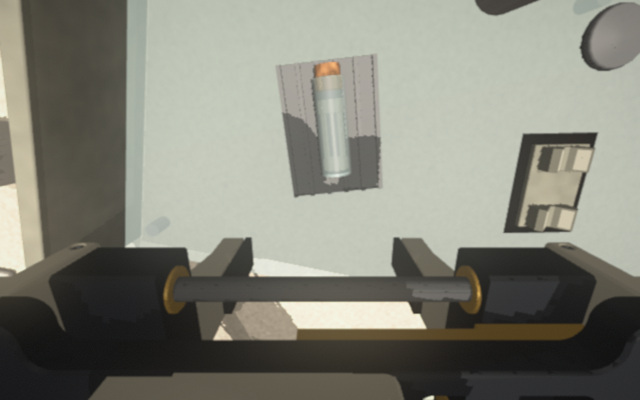

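The wrist picture shows the vial on the mat's middle channel. The cork is at (327,68), the glass runs from about row 76 to row 180, and the mat corners are (277,66), (377,54), (381,188) and (295,196).

```bash
python3 - <<'E'
from fit import *
I=np.load("w6.npy",allow_pickle=True).item(); im=cv2.imread("pics/wrist6.png"); print(I["cx"],I["cy"])
M=np.array([onz("wrist",*p,.043,I)[:2] for p in [(277,66),(377,54),(381,188),(295,196)]]); print(M.round(4).tolist(),M.mean(0))
for k in range(4): e=M[(k+1)%4]-M[k]; print(np.hypot(*e).round(4),np.degrees(np.arctan2(e[1],e[0])).round(2))
for v in (100,115,130,145,160): print(v,im[v,308:356].max(1).tolist())
for v in list(range(58,84))+list(range(168,192)):
    u=round(327+(v-62)*(339-327)/(183-62)); print(v,u,im[v,u-3:u+4].mean(0).astype(int).tolist(),end=" ")
E
```

```text
322.0503159056395 201.69724790954103
[[0.6236, 0.326], [0.6589, 0.2227], [0.5159, 0.1763], [0.4824, 0.2787]] [0.57021164 0.2509316 ]
0.1091 -71.16
0.1503 -162.01
0.1078 108.12
0.1489 18.5
100 [167, 168, 167, 163, 142, 109, 102, 114, 127, 139, 148, 154, 161, 169, 177, 181, 185, 187, 188, 193, 202, 208, 211, 210, 206, 200, 196, 197, 197, 195, 192, 187, 182, 178, 176, 176, 173, 166, 164, 168, 168, 169, 169, 169, 169, 164, 142, 130]
115 [167, 167, 167, 166, 167, 164, 141, 109, 105, 120, 133, 143, 156, 168, 172, 176, 182, 183, 179, 179, 183, 189, 202, 210, 208, 198, 189, 187, 190, 195, 196, 192, 188, 183, 173, 166, 170, 172, 166, 163, 167, 169, 169, 170, 168, 170, 169, 160]
130 [104, 105, 108, 121, 147, 165, 167, 163, 137, 106, 111, 126, 138, 150, 163, 172, 176, 181, 184, 182, 179, 180, 185, 197, 207, 209, 201, 190, 187, 188, 192, 194, 193, 189, 183, 174, 165, 168, 171, 165, 161, 166, 167, 166, 167, 167, 168, 167]
145 [103, 102, 104, 104, 105, 105, 104, 104, 104, 98, 93, 104, 121, 133, 143, 157, 171, 175, 179, 185, 185, 181, 180, 184, 193, 205, 209, 204, 194, 187, 185, 189, 194, 192, 187,
[... 772 characters left out ...]
 [173, 188, 194] 79 329 [172, 188, 193] 80 329 [173, 188, 193] 81 329 [173, 188, 193] 82 329 [172, 188, 193] 83 329 [173, 188, 194] 168 338 [191, 203, 198] 169 338 [190, 201, 197] 170 338 [185, 195, 190] 171 338 [176, 186, 179] 172 338 [171, 180, 173] 173 338 [183, 191, 183] 174 338 [210, 218, 210] 175 338 [214, 221, 214] 176 338 [193, 202, 196] 177 338 [153, 162, 159] 178 339 [122, 128, 129] 179 339 [118, 124, 126] 180 339 [118, 124, 126] 181 339 [117, 123, 125] 182 339 [113, 119, 119] 183 339 [109, 114, 115] 184 339 [102, 107, 108] 185 339 [97, 102, 103] 186 339 [97, 102, 103] 187 339 [97, 102, 103] 188 339 [97, 101, 102] 189 340 [94, 98, 99] 190 340 [100, 105, 106] 191 340 [131, 140, 138]
```

```bash
python3 - <<'E'
from fit import *
I=np.load("w6.npy",allow_pickle=True).item()
a=onz("wrist",328.3,74.9,.078,I); b=onz("wrist",338.5,177.0,.078,I); print(a,b,np.hypot(*(a-b)[:2]),np.degrees(np.arctan2(*(a-b)[1::-1])),(a+b)/2)
# side edges of the glass
l=[(311.9,100),(314,115),(316,130),(318,145),(320.3,160)]; rt=[(343.5,100),(345.5,115),(347,130),(348.5,145),(349.7,160)]
C=[]
for p,q in zip(l,rt):
    P,Q=onz("wrist",*p,.062,I),onz("wrist",*q,.062,I); C.append((P+Q)[:2]/2); print(np.hypot(*(P-Q)[:2]).round(4),C[-1].round(4))
v=cv2.fitLine(np.array(C,np.float32),cv2.DIST_L2,0,.001,.001).ravel(); print(np.degrees(np.arctan(v[1]/v[0])))
m=np.array([.5702,.2509]);e=np.array([np.cos(np.radians(18.2)),np.sin(np.radians(18.2))]); print("offset along mat",((a+b)[:2]/2-m)@e,"across",((a+b)[:2]/2-m)@[-e[1],e[0]])
E
```

```text
[0.62317415 0.26925523 0.078     ] [0.52531438 0.23510152 0.078     ] 0.10364849160081084 19.239326464926666 [0.57424427 0.25217838 0.078     ]
0.0337 [0.601  0.2644]
0.0341 [0.5866 0.2588]
0.0341 [0.5717 0.2533]
0.0341 [0.5562 0.2477]
0.0334 [0.5403 0.2419]
20.292212
offset along mat 0.004241222129568557 across -4.8741029920590677e-05
```

>>> jog_arm --deltas '[[[1, 2.2, 0.1, -2, 0.035], [1, 2.2, 0.1, -3, 0.034], [1, 2.2, 0, -4, 0.034], [1, 0, 0, -4, 0], [1, 0, 0, -2.5, 0], [1, 0, 0, -1.5, 0], [1, 0, 0, 0, 0], [1, 0, 0, 0, 0]]]'

```text
time_s: 10.98
tcp_pos: [0.5753, 0.2526, 0.0729]
eef_rot: [-180.0, -0.1, 18.5]
contact_force: [-0.5, 0.4, 0.4]
gripper_width: 0.088
gripper_force: 0.0
```

>>> jog_arm --deltas '[[[1, -0.1, 0, -0.3, 0], [1, 0, 0, 0, 0], [0, 0, 0, 0, 0], [-0.4, 0, 0, 0, 0], [-1, 0, 0, 0, 0], [-1, 0, 0, 0, 0], [-1, 0, 0, 0, 0], [-1, 0, 0, 0, 0]]]' --force 20

```text
time_s: 11.98
tcp_pos: [0.5736, 0.2524, 0.0686]
eef_rot: [-180.0, -0.0, 18.5]
contact_force: [-1.2, 2.0, 2.2]
gripper_width: 0.0334
gripper_force: 20.5
```

>>> jog_arm --deltas '[[[-1, 0, 0, 1, 0], [-1, 0, 0, 2, 0], [-1, 0, 0, 3, 0], [-1, 0, -1, 2, 0], [-1, 0, -2.5, 0, -0.01], [-1, -0.1, -2.5, 0, -0.01], [-1, -0.1, -2.5, 0, -0.01], [-1, -0.1, -2.5, 0, -0.01]]]'

```text
time_s: 12.98
tcp_pos: [0.5701, 0.1401, 0.148]
eef_rot: [180.0, 0.1, 16.2]
contact_force: [0.6, -0.5, -2.3]
gripper_width: 0.0332
gripper_force: 20.0
```

>>> jog_arm --deltas '[[[-1, -0.1, -2.5, 0, -0.01], [-1, -0.1, -2.5, 0, -0.01], [-1, -0.1, -2.5, 0, -0.01], [-1, -0.1, -2.5, 0, -0.01], [-1, -0.1, -2.5, 0, -0.006], [-1, -0.1, -2.5, 0, 0], [-1, -0.1, -2, 0, 0], [-1, 0, 0, 0, 0]]]'

```text
time_s: 13.98
tcp_pos: [0.5633, -0.0294, 0.1485]
eef_rot: [180.0, 0.0, 13.5]
contact_force: [0.4, 0.7, -0.5]
gripper_width: 0.0333
gripper_force: 20.0
```

>>> jog_arm --deltas '[[[-1, 0, 0, 0, 0], [-1, 0, 0, 0, 0]]]'

```text
time_s: 14.22
tcp_pos: [0.5637, -0.0272, 0.1486]
eef_rot: [-180.0, -0.0, 13.6]
contact_force: [-0.5, -0.6, -1.1]
gripper_width: 0.0333
gripper_force: 20.0
```

```bash
python3 - <<'E'
from fit import *
st=r.get_state(); print(st["tcp_pos"],st["eef_rot"],st["contact_force"],st["gripper_width"])
np.save("w7.npy",r.camera_info("wrist"),allow_pickle=True); w=r.capture("wrist"); cv2.imwrite("pics/wrist7.png",w); s=r.capture("scene"); d=r.capture("side")
cv2.imwrite("pics/side7.png",d); cv2.imwrite("pics/scene7.png",s)
o=np.zeros((600,800,3),np.uint8); o[:300,:480]=cv2.resize(w[:250,120:520],(480,300)); o[300:600,:375]=cv2.resize(s[140:236,250:370],(375,300),interpolation=cv2.INTER_CUBIC); o[300:,380:780]=cv2.resize(d[185:275,250:370],(400,300),interpolation=cv2.INTER_CUBIC)
cv2.imwrite("pics/c7.png",o)
E
```

```text
[ 0.56367659 -0.02724624  0.14855351] [-1.79996525e+02 -5.85482350e-03  1.36248912e+01] [-0.46416551 -0.58753768 -1.05272618] 0.03334726474571272
```

View pics/c7.png

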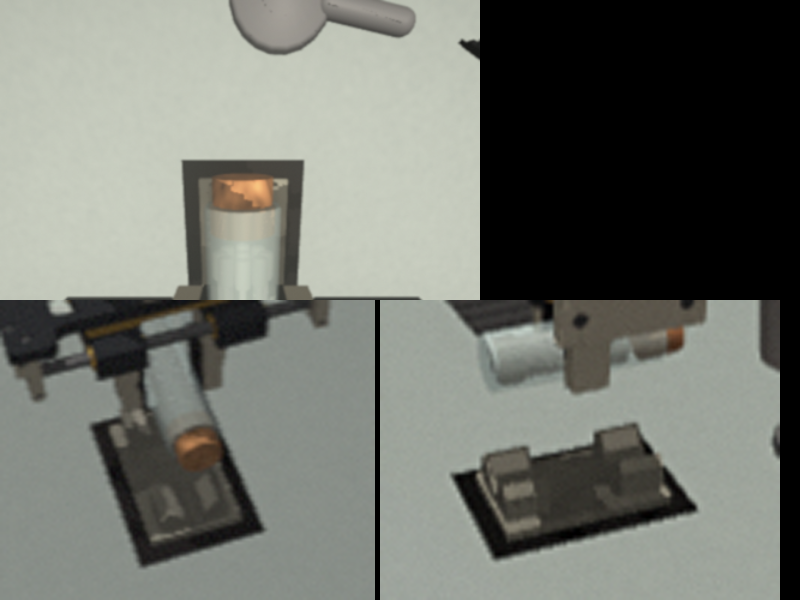

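The wrist part shows the vial over the rest and central in its width, with the cork/glass border at crop (242,209). The side part shows the vial level over the groove, with the rest still framed by the pad.

```bash
python3 - <<'E'
from fit import *
I=np.load("w7.npy",allow_pickle=True).item(); im=cv2.imread("pics/wrist7.png")
print([im[v,318:326].mean(0).astype(int).tolist()[0] for v in range(165,185)])
ex=np.array([np.cos(np.radians(13.6)),np.sin(np.radians(13.6))])
c=np.array([.5642,-.0273])
for v in (173,174,175,176):
    p=onz("wrist",321.7,v,.158,I)[:2]; print(v,p.round(4),((p-c)@ex).round(4),((p-c)@[-ex[1],ex[0]]).round(4))
E
```

```text
[82, 78, 73, 72, 71, 69, 68, 68, 68, 72, 81, 98, 134, 160, 168, 169, 169, 169, 169, 169]
173 [ 0.6166 -0.0139] 0.0541 0.0007
174 [ 0.6162 -0.014 ] 0.0536 0.0007
175 [ 0.6157 -0.0141] 0.0532 0.0007
176 [ 0.6152 -0.0142] 0.0527 0.0007
```

>>> jog_arm --deltas '[[[-1, 0, 0, -1.5, 0], [-1, 0, 0, -2, 0], [-1, 0, 0, -1.5, 0], [-1, 0, 0, -0.6, 0], [-1, 0, 0, -0.4, 0], [-1, 0, 0, 0, 0], [-1, 0, 0, 0, 0]]]'

```text
time_s: 15.25
tcp_pos: [0.564, -0.0276, 0.0891]
eef_rot: [180.0, -0.1, 13.6]
contact_force: [-1.4, 1.0, -0.6]
gripper_width: 0.0336
gripper_force: 20.0
```

>>> jog_arm --deltas '[[[-1, 0, 0, -0.2, 0], [-1, 0, 0, -0.2, 0], [-1, 0, 0, -0.1, 0], [-1, 0, 0, 0, 0], [-1, 0, 0, 0, 0]]]'

```text
time_s: 15.88
tcp_pos: [0.5636, -0.0277, 0.0836]
eef_rot: [180.0, 0.0, 13.6]
contact_force: [-0.5, 0.1, -1.0]
gripper_width: 0.0335
gripper_force: 20.0
```

>>> jog_arm --deltas '[[[-1, 0, 0, -0.1, 0], [-1, 0, 0, 0, 0], [-1, 0, 0, 0, 0]]]'

```text
time_s: 16.25
tcp_pos: [0.5637, -0.0276, 0.0828]
eef_rot: [-180.0, -0.0, 13.6]
contact_force: [-1.4, 1.0, 3.0]
gripper_width: 0.0334
gripper_force: 20.0
```

>>> jog_arm --deltas '[[[-1, 0, 0, -0.1, 0], [-1, 0, 0, 0, 0], [-1, 0, 0, 0, 0]]]'

```text
time_s: 16.62
tcp_pos: [0.5638, -0.0276, 0.0827]
eef_rot: [180.0, -0.0, 13.6]
contact_force: [-5.1, 3.1, 11.7]
gripper_width: 0.0337
gripper_force: 20.0
```

>>> jog_arm --deltas '[[[-1, 0, 0, -0.1, 0], [-1, 0, 0, 0, 0], [-1, 0, 0, 0, 0]]]'

```text
time_s: 17.0
tcp_pos: [0.5639, -0.0274, 0.0823]
eef_rot: [180.0, -0.1, 13.6]
contact_force: [-7.6, 4.3, 18.0]
gripper_width: 0.0331
gripper_force: 20.0
```

```bash
python3 - <<'E'
from h import *
st=r.get_state(); print({k:np.round(st[k],4) for k in("tcp_pos","contact_force","moment","gripper_width","gripper_force")})
E
```

```text
{'tcp_pos': array([ 0.5639, -0.0274,  0.0823]), 'contact_force': array([-7.5836,  4.3489, 18.0117]), 'moment': array([ 1.2313,  2.673 , -0.0316]), 'gripper_width': np.float64(0.0331), 'gripper_force': np.float64(20.0022)}
```

>>> jog_arm --deltas '[[[-1, -0.06, 0.04, 0, 0], [-1, 0, 0, 0, 0], [-1, 0, 0, 0, 0]]]'

```text
time_s: 17.38
tcp_pos: [0.5638, -0.0273, 0.0823]
eef_rot: [180.0, -0.1, 13.6]
contact_force: [-4.9, 1.7, 14.7]
gripper_width: 0.0335
gripper_force: 20.0
```

```bash
python3 - <<'E'
from h import *
st=r.get_state(); print({k:np.round(st[k],4) for k in("tcp_pos","contact_force","moment","gripper_width","gripper_force")})
E
```

```text
{'tcp_pos': array([ 0.5638, -0.0273,  0.0823]), 'contact_force': array([-4.9055,  1.6892, 14.7418]), 'moment': array([ 0.1511,  1.6052, -0.0274]), 'gripper_width': np.float64(0.0335), 'gripper_force': np.float64(20.0049)}
```

>>> jog_arm --deltas '[[[-1, -0.1, 0.02, 0, 0], [-1, 0, 0, 0, 0], [-1, 0, 0, 0, 0]]]'

```text
time_s: 17.75
tcp_pos: [0.5638, -0.0273, 0.0824]
eef_rot: [179.9, -0.2, 13.6]
contact_force: [0.2, -1.5, 11.6]
gripper_width: 0.0331
gripper_force: 20.0
```

```bash
python3 - <<'E'
from fit import *
st=r.get_state(); print({k:np.round(st[k],4) for k in("tcp_pos","eef_rot","contact_force","moment","gripper_width","gripper_force")})
np.save("w8.npy",r.camera_info("wrist"),allow_pickle=True); w=r.capture("wrist"); cv2.imwrite("pics/wrist8.png",w); s=r.capture("scene"); d=r.capture("side")
o=np.zeros((600,800,3),np.uint8); o[:300,:480]=cv2.resize(w[:250,120:520],(480,300)); o[300:600,:375]=cv2.resize(s[140:236,250:370],(375,300),interpolation=cv2.INTER_CUBIC); o[300:,380:780]=cv2.resize(d[185:275,250:370],(400,300),interpolation=cv2.INTER_CUBIC)
cv2.imwrite("pics/c8.png",o)
g=w.max(2)
for v in (130,150,170,190): print(v,g[v,240:410:2].tolist())
print([g[80:150,u].tolist() for u in (285,365)])
E
```

```text
{'tcp_pos': array([ 0.5638, -0.0273,  0.0824]), 'eef_rot': array([179.9345,  -0.2072,  13.6382]), 'contact_force': array([ 0.1509, -1.5188, 11.5812]), 'moment': array([-0.6889,  0.2667, -0.0222]), 'gripper_width': np.float64(0.0331), 'gripper_force': np.float64(20.0063)}
130 [209, 208, 209, 208, 208, 209, 208, 207, 207, 209, 208, 208, 209, 210, 209, 208, 207, 208, 208, 208, 208, 207, 207, 207, 207, 208, 208, 207, 209, 208, 209, 208, 207, 207, 208, 208, 208, 209, 209, 208, 208, 209, 210, 210, 209, 210, 209, 210, 209, 210, 210, 209, 209, 209, 207, 207, 209, 209, 209, 210, 209, 209, 209, 208, 207, 208, 206, 207, 208, 208, 210, 210, 210, 210, 211, 210, 210, 210, 208, 208, 208, 209, 210, 210, 208]
150 [208, 207, 208, 207, 206, 208, 202, 98, 70, 69, 68, 69, 69, 69, 68, 67, 67, 68, 67, 67, 67, 66, 66, 66, 66, 65, 66, 66, 73, 116, 143, 160, 161, 157, 162, 173, 176, 161, 148, 147, 153, 151, 152, 158, 165, 172, 184, 203, 217, 209, 198, 168, 156, 160, 130, 72, 73, 73, 72, 73, 72, 73, 74, 74, 72, 74, 73, 73, 73, 73, 73, 73, 74, 73, 72, 135, 205, 207, 206, 207, 209, 210, 210, 210, 210]
170 [209, 
[... 796 characters left out ...]
9, 209, 208]
[[209, 209, 209, 209, 209, 208, 209, 209, 209, 210, 209, 210, 210, 209, 210, 209, 208, 209, 208, 208, 208, 208, 209, 209, 210, 210, 210, 209, 209, 209, 208, 207, 208, 208, 208, 208, 208, 209, 209, 208, 208, 207, 208, 208, 208, 208, 208, 208, 208, 207, 208, 208, 207, 207, 207, 207, 208, 209, 210, 201, 154, 96, 68, 67, 67, 67, 67, 66, 67, 67], [209, 208, 210, 208, 209, 210, 209, 210, 211, 210, 210, 211, 211, 211, 211, 210, 210, 209, 210, 210, 209, 210, 211, 210, 210, 210, 210, 209, 210, 210, 210, 210, 209, 208, 207, 207, 208, 208, 208, 208, 208, 208, 208, 208, 207, 208, 208, 208, 209, 209, 208, 209, 209, 208, 208, 207, 207, 208, 209, 200, 154, 100, 77, 73, 73, 74, 74, 74, 74, 74]]
```

View pics/c8.png

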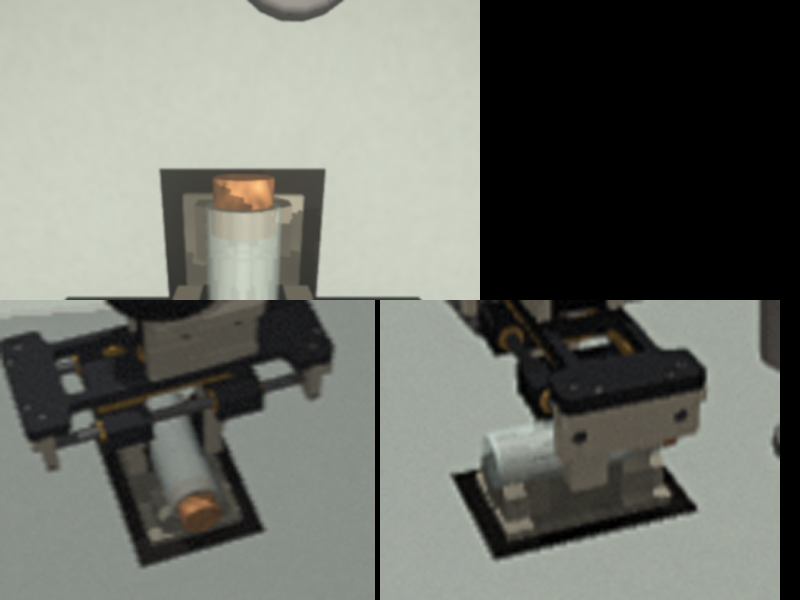

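The vial lies in the groove with both flanks showing. At row 170 the pad margins on the two sides match, at about 17 px each. I'll add a little more pressure.

>>> jog_arm --deltas '[[[-1, 0, 0, -0.05, 0], [-1, 0, 0, 0, 0], [-1, 0, 0, 0, 0], [-1, 0, 0, 0, 0]]]'

```text
time_s: 18.4
tcp_pos: [0.5638, -0.0273, 0.0823]
eef_rot: [179.9, -0.2, 13.7]
contact_force: [-2.3, -1.4, 15.7]
gripper_width: 0.0334
gripper_force: 20.0
```

>>> jog_arm --deltas '[[[-1, 0, 0, 0, 0], [-1, 0, 0, 0, 0], [-1, 0, 0, 0, 0], [-1, 0, 0, 0, 0]]]'

```text
time_s: 18.9
tcp_pos: [0.5638, -0.0273, 0.0823]
eef_rot: [179.9, -0.2, 13.6]
contact_force: [-2.6, -0.9, 15.5]
gripper_width: 0.0332
gripper_force: 20.0
```

Steady at 15.5 N down, with under 3 N sideways. Handing in.

```bash
python3 -c "
from plant import r
print(r.close_job())"
```

```text
the job is handed in; nothing more can be done
None
```

I slid the rest onto the pad, centred to about 0.5 mm by measurement, and handed in at about 19 s with the gripper still pressing the vial into the V at about 15.5 N; the tumbler, brush and clip were not touched, and the hand-in gave no verdict.

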